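# Light the noodle bin and hold its lid up for a stock check

### The job

I want to look over the stock in the green noodle bin: with its lid still shut, swing the red lamp round on its post until it points at the middle of the bin and let go of it, then lift the wooden lid by its steel bar to 50 degrees and hold it there. The lid drops if released, so finish while still holding it still at 50 degrees, with the lamp still pointing at the bin. Leave the jars, mug and bowl where they stand.

Things in the scene. Friction and masses are not known exactly. Their poses are not given: they have to be found in the camera images.
- lamp_grip (a point): Point on the axis of the upright round black grip (18 mm thick) that stands on the lamp's red head. The grip's flat top is 22 mm above this point, the red shade about 40 mm below it. It moves round the post at 140 mm radius, always 293 mm above the table.
- lamp_head (a point): Centre of the red lamp head, 70 mm straight below lamp_grip, on a short level arm that swings sideways about the lamp's post. It shines along this frame's -x axis: level, straight outwards from the post through the head; z is up. Shade 68 mm wide at its mouth, whose rim is 170 mm from the post's axis.
- lamp_pivot (a point): Point on the vertical swing axis of the lamp, at the top of its steel post, 215 mm above the table. Its round black base (110 mm wide) is fixed to the table.
- lamp_arm (a joint): Swing of the lamp arm in rad; grows anticlockwise seen from above; stops at -2.4 and 2.4. Stiff: it takes about 2 to 3 N at the grip, and stays where it is left. It starts pointing roughly towards the robot; the bin may lie either way.
- bin_mouth (a point): Centre of the mouth, at rim height, of the noodle bin: a green open-topped box, 160 deep (x) by 180 wide (y) by 130 mm tall, front roughly towards the robot, fixed to the table, under a wooden lid. This frame's x axis points level from the bin's front to its hinge side; z is up. The bin may stand left or right of the lamp.
- lid_hinge (a point): Middle of the lid's hinge axis, on the bin's far rim, 80 mm behind bin_mouth and at the same height. The axis is level, along the bin's y.
- lid_bar (a point): Middle of the round steel bar (12 mm thick, 140 long between its end stems, parallel to the hinge) of the wooden lid (160 x 180 x 12 mm). It stands 50 mm out from the lid's front edge (44 mm open gap, free down to the table), 210 mm from the hinge; shut, it is 136 mm above the table, 6 above the hinge. The frame turns with the lid; its -x points from hinge to bar.
- lid (a joint): Opening angle of the lid in rad: 0 shut (board level), growing as the bar goes up and back; 50 degrees = 0.873. Stop at 1.4. It falls shut by its own weight (about 0.2 to 0.45 kg) from any angle.
- jar_short_mid (a point): Bystander: short clear jar of noodle bits, grey cap, 90 wide, 110 mm tall; point on its axis, half-way up. Loose; to be left alone.
- jar_green_mid (a point): Bystander: clear jar of green noodles, silver cap, 87 wide, 155 mm tall; point on its axis, half-way up. Loose; to be left alone.
- jar_yellow_mid (a point): Bystander: clear jar of yellow noodles, white cap, 87 wide, 165 mm tall; point on its axis, half-way up. Loose; to be left alone.
- jar_purple_mid (a point): Bystander: clear jar of purple noodles, red cap, 100 wide, 185 mm tall; point on its axis, half-way up. Loose; to be left alone.
- mug_mid (a point): Bystander: blue mug, 78 wide without its handle, 85 mm tall; point on its axis, half-way up. Loose; to be left alone.
- bowl_mid (a point): Bystander: white bowl, 120 wide, 55 mm tall; point on its axis, half-way up. Loose; to be left alone.

How it is judged:
By the outcome, as a careful person would: the job done as asked, in the order asked, and still so for the second after the job is handed in, while the arm keeps its last pose, push and grip.
It also fails if it takes over 58 s, if anything falls off the work surface, if the arm or the gripper's body presses on something with over 40 N, if the wrist force passes 120 N, or if a joint passes its speed limit or range.

### The arm

A 7-joint arm with a two-finger parallel gripper is mounted at the origin on the work surface. World frame = base frame: x ahead of the robot, y to its left, z up, the work surface at z = 0. Lengths are in mm, angles in degrees, forces in N, time in s.
With the tool pointing down it reaches from about 425 to 950 mm from the base axis. Payload 4.7 kg.
Tool frame: the origin (TCP) lies between the finger pads; the fingertips stand 22 mm ahead of it and the grasp point (between the pads) lies 3 mm ahead of it; z points along the fingers, y is the line along which they close (so a half turn about z gives the same grasp; the last joint's range is limited). The gripper opens to 87 mm and grips with 3 to 60 N. Pads are 19 mm wide; open, the fingers measure 117 mm over their backs; the gripper's body (75 mm by 190 mm) begins 51 mm behind the grasp point.
Start: joints at [65.953, 26.849, -2.785, 87.806, 1.381, 65.374, -4.715], TCP at [257.172, -624.107, 244.573] pointing down, gripper open.
Joint ranges: [-148.3, 148.3], [-19.14, 114.17], [-79.39, 73.82], [5.75, 140.21], [-59.74, 239.74], [12.07, 113.84], [-152.46, 152.46]. Speed limits (degrees/s): [147.25, 147.25, 180, 180, 180, 180, 180].

### API

Orientations are given as [roll, pitch, yaw] about the fixed x, y, z axes, in that order (R = Rz(yaw) Ry(pitch) Rx(roll)).
In Python, from station import observe, camera, camera_info, close_job gives the robot as it stands.
- The arm moves only by the tool send_rows, never from a script. Its argument "targets" is a list of rows, each an object with "grip": the opening, from -1 (shut) to 1 (fully open), so that 0 is half open; "delta_pos": the shift along the world's x, y, z in m, a list of three; "rotation": the turn, a rotation vector about the world's x, y, z in degrees, a list of three. A call has 1 to 12 rows; each row shifts and turns the commanded pose from where the row before left it; what a row does not reach is not made up. A row lasts 1/10 s, in which the tool goes at most 50 mm and 8.59 degrees, less where a joint would pass 70% of its speed; a pose out of reach is approached as far as the arm can. A call with a gripper value outside its range is refused whole. The fingers move at their own pace and stop on an object; "force" is the grip in N (left out, the last holds). Time passes only in rows, so rows that do not move let the fingers close. It gives the time, the measured TCP pose, the force, the opening and the grip force at its end, in the units of the state.
- observe(): the state, without advancing time (a new reading comes with each control period).
- camera(name): name is "scene" or "top" or "wrist"; returns the picture (384x512x3 uint8, red, green, blue); there is no depth.
- camera_info(name): a dict with "K" (3x3 intrinsics, pixels), "R" (3x3) and "t" (3): a world point X has camera coordinates R X + t. Camera axes: x right, y down, z forward; pixel columns grow to the right and rows downward; lengths in mm; the calibration is good to about 2 mm. A picture is of the moment at which its call begins: read the wrist's pose just before it. camera_info takes no time and is no camera call; for the wrist camera it gives the pose at the moment of the call.
- close_job(): hands the job in; it is judged then, once.
The state is a dict: "time_s": time; "joint_pos": joint angles; "joint_velocities": joint speeds; "tau": joint torques, N m; "tool_pos": TCP position; "tool_rot": TCP orientation; "force": force on the tool from outside, world axes, zero at the start; "torque": the same for the moment, N m; "grip_width": opening from 0.0 (shut) to 1.0 (fully open); "finger_force": force on a finger pad.
Only numpy, scipy, OpenCV 4.12 (cv2) and the standard library are available. Lean on these libraries where they do the work, as an engineer would, in place of code of your own. Each camera call takes 0.05 s, during which the arm holds its last target. There are 200 camera calls.

## Working session

There is one attempt and no reset: what is moved stays moved. The work goes in short steps, Python scripts to look and compute and a tool call to move; the robot and the scene stay as the last step left them, time stands still between calls to the robot, and variables do not carry over. Pictures are saved under pics/ and viewed, at most 10 in all, crops included, and the job is handed in when it is done.

Besides the shell and the picture viewer there is one more tool, called after "Call:" as name(argument=value, ...) on one line, values as JSON. send_rows: Moves the arm, as the interface text tells. Its arguments: {"type":"object","properties":{"targets":{"type":"array","items":{"type":"object","properties":{"grip":{"type":"number"},"delta_pos":{"type":"array","items":{"type":"number"}},"rotation":{"type":"array","items":{"type":"number"}}}}},"force":{"type":"number"}},"required":["targets"]}

```bash
mkdir -p pics; python3 - <<'E'
from station import *
import cv2,numpy as np
print(observe())
for n in("scene","top"):
    i=camera_info(n);print(n,i)
    cv2.imwrite(f"pics/{n}0.png",cv2.resize(camera(n)[:,:,::-1],(800,600),interpolation=cv2.INTER_CUBIC))
E
```

```text
{'time_s': 0.0, 'joint_pos': array([65.95400429, 26.89856726, -2.7828777 , 87.87327297,  1.38242113,
       65.37271196, -4.7170982 ]), 'joint_velocities': array([ 0.00217691, -0.03219555, -0.01945013, -0.15132415,  0.0332101 ,
        0.07625343, -0.04259283]), 'tau': array([ 2.27999867e-04, -5.07975841e+01, -8.08869093e-02, -2.36158097e+01,
       -6.14722841e-02,  3.77343118e-02,  1.47154897e-04]), 'tool_pos': array([ 256.90023157, -623.61565731,  243.4877923 ]), 'tool_rot': array([-1.79889210e+02,  6.05075794e-03,  2.23896995e+01]), 'force': array([-0.14827259, -0.14987112,  0.09883999]), 'torque': array([-0.02492173,  0.02395931,  0.02169813]), 'finger_force': 0.0, 'grip_width': 0.9997859794881684}
scene {'K': array([[430.32690189,   0.        , 255.82373468],
       [  0.        , 430.32690189, 179.57979448],
       [  0.        ,   0.        ,   1.        ]]), 'R': array([[ 0.6818379 ,  0.73135992,  0.0144823 ],
       [ 0.62905772, -0.57612854, -0.52188341],
       [-0.37334094,  0.36495009, -0.85289388]]), 't': array([-410.29480332, -270.01599099, 1580.26606855])}
top {'K': array([[418.13141586,   0.        , 262.7869311 ],
       [  0.        , 418.13141586, 188.32149658],
       [  0.        ,   0.        ,   1.        ]]), 'R': array([[-0.03216418, -0.99945829,  0.00697145],
       [-0.97387439,  0.02977053, -0.2251275 ],
       [ 0.224798  , -0.01403036, -0.97430437]]), 't': array([  15.56247644,  623.51573634, 1376.71686209])}
```

View pics/scene0.png

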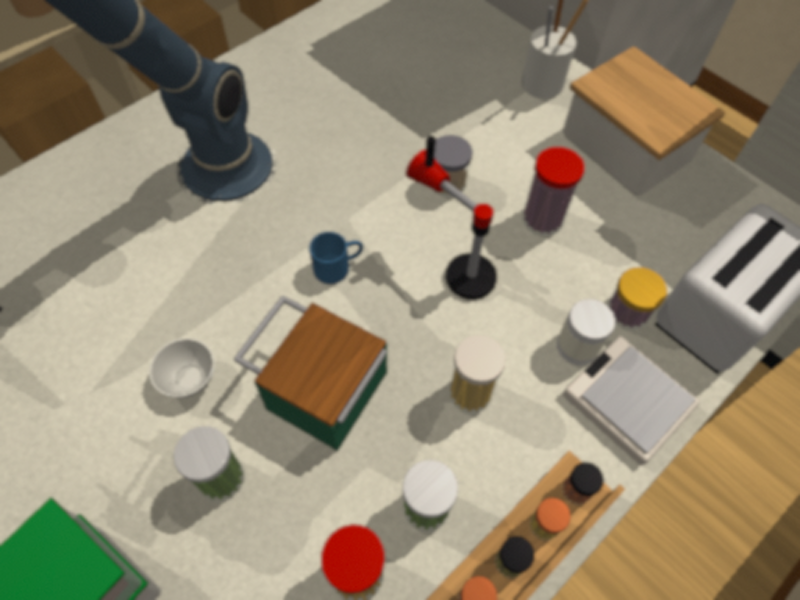

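View pics/top0.png

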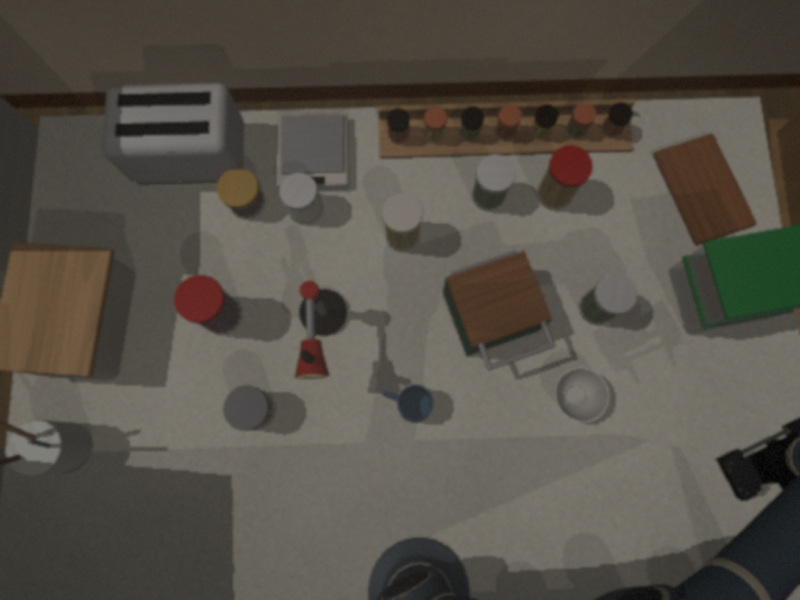

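Scene view: lid corners about (315,306), (386,347), (332,422), (259,377), bar (285,300)–(239,357), lamp grip (431,152), post cap (483,212). Top view: lid corners about (447,283), (524,254), (549,316), (472,350), bar (484,363)–(552,345), grip top (307,356), post cap (309,290). The bin is to the right (−y) of the lamp.

```bash
cat > h.py <<'E'
import numpy as np
from station import *
from scipy.optimize import least_squares
def proj(n,X):
    i=camera_info(n); c=np.asarray(X)@i["R"].T+i["t"]; p=c@i["K"].T; return p[...,:2]/p[...,2:]
def px(U): return (np.asarray(U,float)+.5)/1.5625-.5
def onplane(n,uv,z):
    i=camera_info(n); d=i["R"].T@np.linalg.inv(i["K"])@np.array([*uv,1]); C=-i["R"].T@i["t"]
    return C+d*(z-C[2])/d[2]
E
python3 - <<'E'
from h import *
# bin: params x,y,yaw of bin_mouth
loc=np.array([[80,90,12],[80,-90,12],[-80,-90,12],[-80,90,12],[-130,70,6],[-130,-70,6]],float)
top=px([[447,283],[524,254],[549,316],[472,350],[484,363],[552,345]])
sc=px([[386,347],[332,422],[259,377],[315,306],[285,300],[239,357]])
def X(p):
    c,s=np.cos(p[2]),np.sin(p[2]); return loc@np.array([[c,s,0],[-s,c,0],[0,0,1]])+[p[0],p[1],130]
f=lambda p:np.r_[(proj("top",X(p))-top).ravel(),(proj("scene",X(p))-sc).ravel()]
for y0 in(.3,-.3):
    r=least_squares(f,[500,-200,y0],loss="soft_l1");print(r.x,np.rad2deg(r.x[2]),r.cost,np.round(f(r.x),1))
b=r.x
# lamp: params pivot x,y, angle
tp=px([[309,290],[307,356]]);sp=px([[483,212],[431,142]])
def L(q): return np.array([[q[0],q[1],225],[q[0]+140*np.cos(q[2]),q[1]+140*np.sin(q[2]),315]])
g=lambda q:np.r_[(proj("top",L(q))-tp).ravel(),(proj("scene",L(q))-sp).ravel()]
r=least_squares(g,[500,200,3.1],loss="soft_l1");print(r.x,np.rad2deg(r.x[2]),np.round(g(r.x),1),L(r.x))
d=b[:2]-r.x[:2];print("bin dir",np.rad2deg(np.arctan2(d[1],d[0])),np.hypot(*d))
for n,uv in(("mug",(414,402)),("bowl",(584,396)),("jg",(615,293)),("jshort",(246,407)),("jpurp",(199,299)),("jy",(403,213))):
    print(n,onplane("top",px(uv),{"mug":85,"bowl":55,"jg":155,"jshort":110,"jpurp":185,"jy":165}[n]).round())
E
```

```text
[ 5.97453576e+02 -1.83926385e+02  2.83502722e-01] 16.243509465120223 27.0146367459212 [-1.8 -5.5 -0.1 -3.   0.9  2.  -1.8 -2.9  1.3  1.8 -1.7  0.   1.5 -3.4
 -0.3  2.4 -3.5  1.4 -0.9 -3.3  0.2 -1.1 -0.5  0.4]
[ 597.45353267 -183.92635403   -5.99968201] -343.75645733750196 27.01463674581644 [-1.8 -5.5 -0.1 -3.   0.9  2.  -1.8 -2.9  1.3  1.8 -1.7  0.   1.5 -3.4
 -0.3  2.4 -3.5  1.4 -0.9 -3.3  0.2 -1.1 -0.5  0.4]
[603.54707646 201.48136859   3.22270052] 184.6471387050937 [-0.8  0.  -0.3 -1.4 -0.3  1.  -2.1 -0.9] [[603.54707646 201.48136859 225.        ]
 [464.00731814 190.13871243 315.        ]]
bin dir -90.90580762499604 385.4558910358082
mug [387.  -3.  85.]
bowl [ 390. -372.   55.]
jg [ 595. -429.  155.]
jshort [386. 345. 110.]
jpurp [601. 428. 185.]
jy [781.   8. 165.]
```

Call:
send_rows(targets=[{"grip":1,"delta_pos":[0.02,0.035,0.02],"rotation":[0,0,0]},{"grip":1,"delta_pos":[0.02,0.035,0.02],"rotation":[0,0,0]},{"grip":1,"delta_pos":[0.02,0.035,0.02],"rotation":[0,0,0]},{"grip":1,"delta_pos":[0.02,0.035,0.02],"rotation":[0,0,0]},{"grip":1,"delta_pos":[0.02,0.035,0.02],"rotation":[0,0,0]},{"grip":1,"delta_pos":[0.02,0.035,0.02],"rotation":[0,0,0]},{"grip":1,"delta_pos":[0.02,0.035,0.02],"rotation":[0,0,0]},{"grip":1,"delta_pos":[0.02,0.035,0.02],"rotation":[0,0,0]},{"grip":1,"delta_pos":[0.02,0.035,0.01],"rotation":[0,0,0]},{"grip":1,"delta_pos":[0.02,0.035,0],"rotation":[0,0,0]},{"grip":1,"delta_pos":[0.02,0.035,0],"rotation":[0,0,0]},{"grip":1,"delta_pos":[0,0.03,0],"rotation":[0,0,0]}])

```text
time_s: 1.3
tool_pos: [478.9, -206.1, 413.9]
tool_rot: [-179.9, -0.0, 22.6]
force: [-0.2, 0.4, -0.0]
grip_width: 1.003
finger_force: 0.0
```

```bash
python3 - <<'E'
from h import *
import cv2,pickle
i=camera_info("wrist");im=camera("wrist");o=observe()
pickle.dump(i,open("w1.pkl","wb"));print(i,o["tool_pos"],o["tool_rot"],o["force"])
cv2.imwrite("pics/w1.png",cv2.resize(im[:,:,::-1],(800,600),interpolation=cv2.INTER_CUBIC))
E
```

```text
{'K': array([[319.14240025,   0.        , 257.44303319],
       [  0.        , 319.14240025, 196.59005233],
       [  0.        ,   0.        ,   1.        ]]), 'R': array([[ 0.38389843, -0.92337483, -0.00096163],
       [-0.88427908, -0.36794357,  0.28752049],
       [-0.26584301, -0.10952832, -0.957774  ]]), 't': array([-373.27041639,  265.17435749,  658.99596865])} [ 478.57090431 -200.56805475  414.3546661 ] [-1.79771675e+02 -7.71742164e-02  2.29950791e+01] [-0.58355737  5.16958537 -0.79673971]
```

View pics/w1.png

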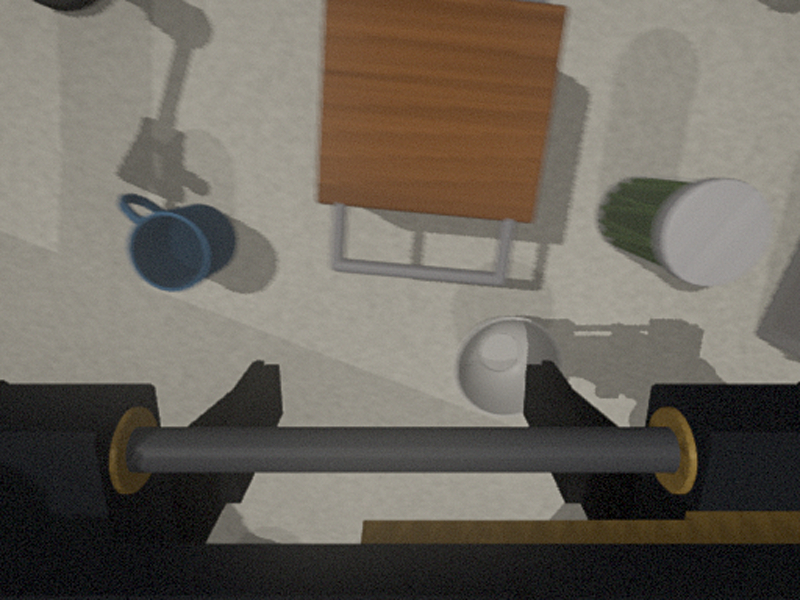

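Wrist view: lid front corners (319,203), (533,222), back right (566,7), back left (327,0), bar ends (337,266), (504,279).

```bash
python3 - <<'E'
from h import *
import pickle
i=pickle.load(open("w1.pkl","rb"))
loc=np.array([[80,-90,12],[-80,-90,12],[-80,90,12],[-130,70,6],[-130,-70,6]],float)
uv=px([[566,7],[533,222],[319,203],[337,266],[504,279]])
def X(p):
    c,s=np.cos(p[2]),np.sin(p[2]); return loc@np.array([[c,s,0],[-s,c,0],[0,0,1]])+[p[0],p[1],130]
def f(p):
    c=X(p)@i["R"].T+i["t"];q=c@i["K"].T;return (q[:,:2]/q[:,2:]-uv).ravel()
r=least_squares(f,[597,-184,.28]);print(r.x,np.rad2deg(r.x[2]),f(r.x).round(1));
print("bar",X(r.x)[3:].mean(0))
E
```

```text
[ 5.95013422e+02 -1.84476068e+02  3.13840621e-01] 17.98174304195909 [ 1.9 -2.1  1.1  1.  -2.2  1.7  0.9  0.1 -2.   0. ]
bar [ 471.36328077 -224.60887871  136.        ]
```

Call:
send_rows(targets=[{"grip":1,"delta_pos":[0,0.04,0],"rotation":[0,0,-2]},{"grip":1,"delta_pos":[0,0.04,0],"rotation":[0,0,-2]},{"grip":1,"delta_pos":[0,0.04,0],"rotation":[0,0,-2]},{"grip":1,"delta_pos":[0,0.04,0],"rotation":[0,0,-2]},{"grip":1,"delta_pos":[0,0.04,0],"rotation":[0,0,-2]},{"grip":1,"delta_pos":[0,0.04,0],"rotation":[0,0,-2]},{"grip":1,"delta_pos":[-0.005,0.04,0],"rotation":[0,0,-2]},{"grip":1,"delta_pos":[-0.01,0.04,0],"rotation":[0,0,-2]},{"grip":1,"delta_pos":[-0.01,0.03,0],"rotation":[0,0,-2]},{"grip":1,"delta_pos":[-0.01,0.02,0],"rotation":[0,0,0]},{"grip":1,"delta_pos":[-0.02,0.02,0],"rotation":[0,0,0]},{"grip":1,"delta_pos":[-0.02,0,0],"rotation":[0,0,0]}])

```text
time_s: 2.55
tool_pos: [400.8, 183.4, 414.1]
tool_rot: [-179.9, 0.1, 4.7]
force: [-0.8, 0.2, -0.9]
grip_width: 0.996
finger_force: 0.0
```

```bash
python3 - <<'E'
from h import *
import cv2,pickle
i=camera_info("wrist");im=camera("wrist");o=observe()
pickle.dump(i,open("w2.pkl","wb"));print(o["tool_pos"],o["tool_rot"],o["force"])
cv2.imwrite("pics/w2.png",cv2.resize(im[:,:,::-1],(800,600),interpolation=cv2.INTER_CUBIC))
E
```

```text
[398.03413497 182.71180665 414.40428692] [1.79926567e+02 1.20621709e-01 4.69278203e+00] [-3.55828989  0.22649687 -1.14252695]
```

View pics/w2.png

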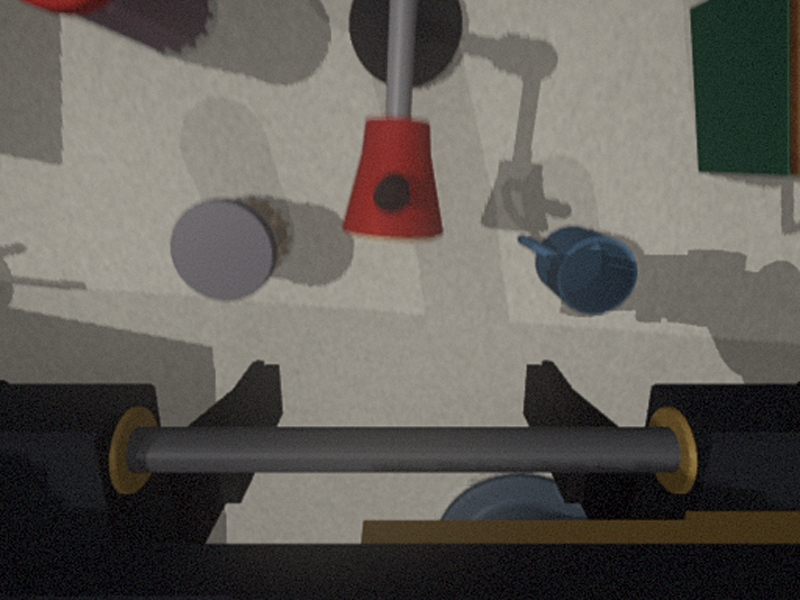

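Wrist view: dark grip top at about (391,197), arm rod from (401,0) to (399,115), shade mouth (345,230)–(441,236).

```bash
python3 - <<'E'
from h import *
import pickle
i=pickle.load(open("w2.pkl","rb"))
def op(U,z):
    d=i["R"].T@np.linalg.inv(i["K"])@np.array([*px(U),1]); C=-i["R"].T@i["t"]; return C+d*(z-C[2])/d[2]
print("grip",op((391,197),315)); a,b=op((402,0),223),op((399,115),223);print(a,b,np.rad2deg(np.arctan2(*(b-a)[1::-1])))
print("mouth",(op((345,230),223)+op((441,236),223))/2)
E
```

```text
grip [462.33249992 194.84223782 315.        ]
[568.42096917 198.40587192 223.        ] [505.4570785  195.17611854 223.        ] -177.0635678946064
mouth [431.96642946 193.29716988 223.        ]
```

Call:
send_rows(force=15, targets=[{"grip":1,"delta_pos":[0.03,0.005,0],"rotation":[0,0,-1]},{"grip":1,"delta_pos":[0.025,0.005,-0.005],"rotation":[0,0,0]},{"grip":1,"delta_pos":[0.01,0,-0.03],"rotation":[0,0,0]},{"grip":1,"delta_pos":[0,0,-0.04],"rotation":[0,0,0]},{"grip":1,"delta_pos":[0,0,-0.025],"rotation":[0,0,0]},{"grip":1,"delta_pos":[0,0,-0.013],"rotation":[0,0,0]},{"grip":1,"delta_pos":[0,0,0],"rotation":[0,0,0]},{"grip":-0.4,"delta_pos":[0,0,0],"rotation":[0,0,0]},{"grip":-1,"delta_pos":[0,0,0],"rotation":[0,0,0]},{"grip":-1,"delta_pos":[0,0,0],"rotation":[0,0,0]},{"grip":-1,"delta_pos":[0,0,0],"rotation":[0,0,0]},{"grip":-1,"delta_pos":[0,0,0],"rotation":[0,0,0]}])

```text
time_s: 3.8
tool_pos: [467.3, 191.0, 302.1]
tool_rot: [-180.0, -0.1, 3.4]
force: [-0.5, 0.5, -0.5]
grip_width: 0.631
finger_force: 0.0
```

Call:
send_rows(targets=[{"grip":-1,"delta_pos":[-0.003,0.001,0],"rotation":[0,0,0]},{"grip":-1,"delta_pos":[0,0,0],"rotation":[0,0,0]},{"grip":-1,"delta_pos":[0,0,0],"rotation":[0,0,0]},{"grip":-1,"delta_pos":[0,0,0],"rotation":[0,0,0]},{"grip":-1,"delta_pos":[0,0,0],"rotation":[0,0,0]},{"grip":-1,"delta_pos":[0,0,0],"rotation":[0,0,0]},{"grip":-1,"delta_pos":[0,0,0],"rotation":[0,0,0]},{"grip":-1,"delta_pos":[0,0,0],"rotation":[0,0,0]}])

```text
time_s: 4.6
tool_pos: [464.0, 192.4, 301.6]
tool_rot: [-180.0, 0.0, 3.4]
force: [-1.2, 2.8, -0.8]
grip_width: 0.202
finger_force: 15.0
```

```bash
python3 -c "
import numpy as np
t=np.deg2rad(np.linspace(183.3,268.9,17));p=np.c_[603.5+140*np.cos(t),200.5+140*np.sin(t)];print(p[0],p[-1]);q=np.round(p);print(np.diff(q,axis=0).tolist(),85.6/16)"
```

```text
[463.73214567 192.44103623] [600.81235806  60.5258003 ]
[[1.0, -13.0], [3.0, -12.0], [3.0, -13.0], [5.0, -12.0], [6.0, -12.0], [7.0, -11.0], [8.0, -10.0], [9.0, -9.0], [10.0, -9.0], [11.0, -8.0], [11.0, -6.0], [12.0, -6.0], [12.0, -4.0], [13.0, -4.0], [13.0, -2.0], [13.0, 0.0]] 5.35
```

Call:
send_rows(targets=[{"grip":-1,"delta_pos":[0.001,-0.013,0],"rotation":[0,0,5.3]},{"grip":-1,"delta_pos":[0.003,-0.012,0],"rotation":[0,0,5.3]},{"grip":-1,"delta_pos":[0.003,-0.013,0],"rotation":[0,0,5.3]},{"grip":-1,"delta_pos":[0.005,-0.012,0],"rotation":[0,0,5.3]},{"grip":-1,"delta_pos":[0.006,-0.012,0],"rotation":[0,0,5.3]},{"grip":-1,"delta_pos":[0.007,-0.011,0],"rotation":[0,0,5.3]},{"grip":-1,"delta_pos":[0.008,-0.01,0],"rotation":[0,0,5.3]},{"grip":-1,"delta_pos":[0.009,-0.009,0],"rotation":[0,0,5.3]}])

```text
time_s: 5.4
tool_pos: [505.2, 99.2, 301.5]
tool_rot: [-179.9, 0.2, 46.0]
force: [-3.7, 0.9, 2.5]
grip_width: 0.197
finger_force: 15.0
```

Call:
send_rows(targets=[{"grip":-1,"delta_pos":[0.01,-0.009,0],"rotation":[0,0,5.3]},{"grip":-1,"delta_pos":[0.011,-0.008,0],"rotation":[0,0,5.3]},{"grip":-1,"delta_pos":[0.011,-0.006,0],"rotation":[0,0,5.3]},{"grip":-1,"delta_pos":[0.012,-0.006,0],"rotation":[0,0,5.3]},{"grip":-1,"delta_pos":[0.012,-0.004,0],"rotation":[0,0,5.3]},{"grip":-1,"delta_pos":[0.013,-0.004,0],"rotation":[0,0,5.3]},{"grip":-1,"delta_pos":[0.013,-0.002,0],"rotation":[0,0,5.3]},{"grip":-1,"delta_pos":[0.013,0,0],"rotation":[0,0,5.3]},{"grip":-1,"delta_pos":[0,0,0],"rotation":[0,0,0]},{"grip":-1,"delta_pos":[0,0,0],"rotation":[0,0,0]},{"grip":-1,"delta_pos":[0,0,0],"rotation":[0,0,0]}])

```text
time_s: 6.5
tool_pos: [601.5, 58.5, 301.6]
tool_rot: [179.9, 0.2, 88.0]
force: [1.3, -5.7, 1.6]
grip_width: 0.201
finger_force: 15.0
```

Call:
send_rows(targets=[{"grip":-0.4,"delta_pos":[0,0,0],"rotation":[0,0,0]},{"grip":0.2,"delta_pos":[0,0,0],"rotation":[0,0,0]},{"grip":0.2,"delta_pos":[0,0,0],"rotation":[0,0,0]},{"grip":0.2,"delta_pos":[0,0,0],"rotation":[0,0,0]},{"grip":0.2,"delta_pos":[0,0,0],"rotation":[0,0,0]},{"grip":0.2,"delta_pos":[0,0,0],"rotation":[0,0,0]},{"grip":0.2,"delta_pos":[0,0,0.02],"rotation":[0,0,0]},{"grip":0.2,"delta_pos":[0,0,0.04],"rotation":[0,0,0]},{"grip":0.2,"delta_pos":[0,0,0.04],"rotation":[0,0,0]}])

```text
time_s: 7.4
tool_pos: [600.7, 60.8, 402.2]
tool_rot: [-179.9, -0.0, 88.2]
force: [1.5, -0.4, 0.3]
grip_width: 0.597
finger_force: 0.0
```

Call:
send_rows(targets=[{"grip":-0.15,"delta_pos":[-0.02,-0.04,0],"rotation":[0,0,4]},{"grip":-0.15,"delta_pos":[-0.02,-0.04,0],"rotation":[0,0,4]},{"grip":-0.15,"delta_pos":[-0.02,-0.04,0],"rotation":[0,0,4]},{"grip":-0.15,"delta_pos":[-0.02,-0.04,0],"rotation":[0,0,4]},{"grip":-0.15,"delta_pos":[-0.02,-0.04,0],"rotation":[0,0,4]},{"grip":-0.15,"delta_pos":[-0.02,-0.04,0],"rotation":[0,0,0]},{"grip":-0.15,"delta_pos":[-0.01,-0.04,0],"rotation":[0,0,0]},{"grip":-0.15,"delta_pos":[0,0,-0.02],"rotation":[0,0,0]},{"grip":-0.15,"delta_pos":[0,0,-0.02],"rotation":[0,0,0]},{"grip":-0.15,"delta_pos":[0,0,0],"rotation":[0,0,0]},{"grip":-0.15,"delta_pos":[0,0,0],"rotation":[0,0,0]}])

```text
time_s: 8.5
tool_pos: [471.4, -218.9, 362.0]
tool_rot: [180.0, -0.0, 108.2]
force: [-1.3, 0.3, 0.7]
grip_width: 0.424
finger_force: 0.0
```

```bash
python3 - <<'E'
from h import *
import cv2,pickle
i=camera_info("wrist");im=camera("wrist");o=observe()
pickle.dump(i,open("w3.pkl","wb"));print(o["tool_pos"],o["tool_rot"],o["force"],o["grip_width"],o["joint_pos"])
cv2.imwrite("pics/w3.png",cv2.resize(im[:,:,::-1],(800,600),interpolation=cv2.INTER_CUBIC))
cv2.imwrite("pics/top3.png",cv2.resize(camera("top")[100:300,100:400,::-1],(800,533),interpolation=cv2.INTER_CUBIC))
E
```

```text
[ 471.77933621 -218.77292652  362.55852374] [1.79930176e+02 4.57447582e-02 1.08237684e+02] [-0.21964471  0.45421093 -0.00467312] 0.42758545684044685 [ 56.85633932  11.14933392 -42.55307181  97.29275641   7.79955647
  74.50001179  30.99900388]
```

View pics/w3.png

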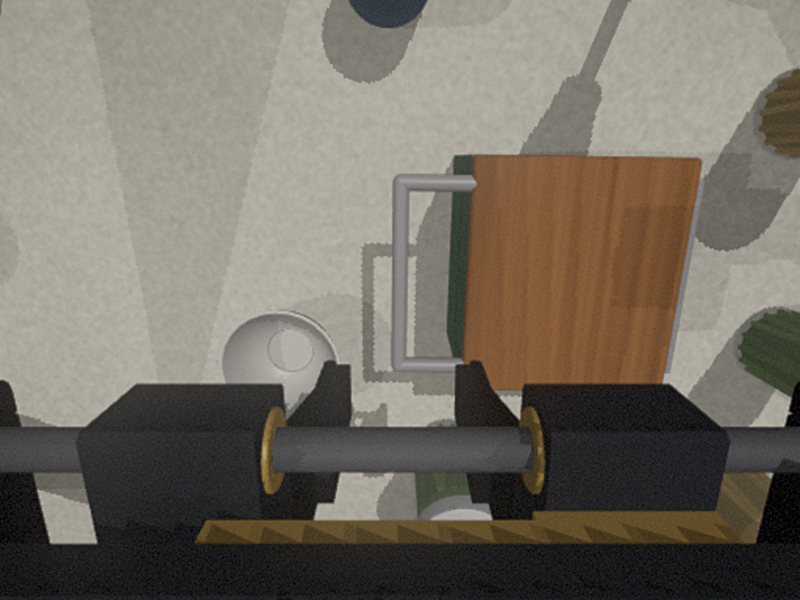

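View pics/top3.png

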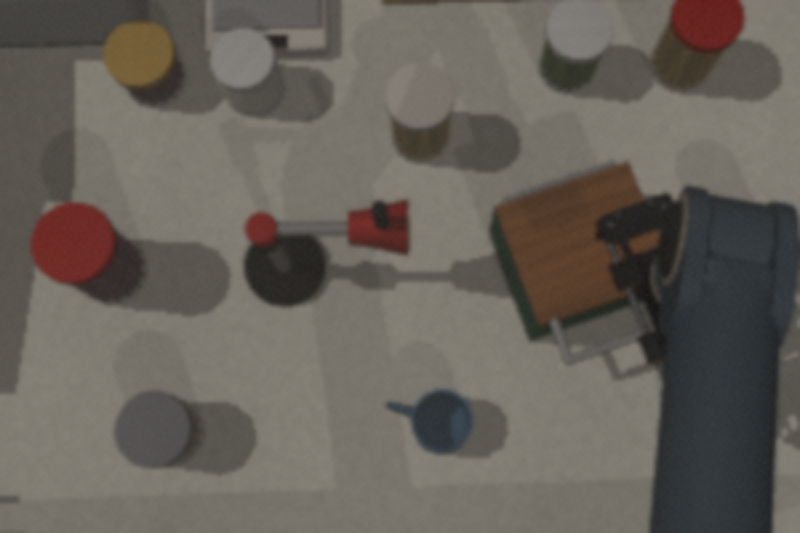

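Top crop: lamp (cap (261,228), shade (408,228)) points at the bin, others untouched. Wrist view: bar centreline from (401,182) to (400,364), lid front corners (476,156), (465,388), back left (701,158).

```bash
python3 - <<'E'
from h import *
import pickle
i=pickle.load(open("w3.pkl","rb"))
loc=np.array([[80,90,12],[-80,90,12],[-80,-90,12],[-130,70,6],[-130,-70,6]],float)
uv=px([[701,158],[475,156],[465,388],[401,182],[400,364]])
def X(p):
    c,s=np.cos(p[2]),np.sin(p[2]); return loc@np.array([[c,s,0],[-s,c,0],[0,0,1]])+[p[0],p[1],130]
def f(p):
    c=X(p)@i["R"].T+i["t"];q=c@i["K"].T;return (q[:,:2]/q[:,2:]-uv).ravel()
r=least_squares(f,[597,-184,.28]);print(r.x,np.rad2deg(r.x[2]),f(r.x).round(1));
print("bar",X(r.x)[3:].mean(0))
g=px(np.array([[261,228],[380,207],[408,228]])*[300/800,200/533]*np.array(1.5625)+[156.25,156.25])
print([onplane("top",u,z).round() for u,z in zip(g,(225,315,223))])
E
```

```text
[ 5.97149136e+02 -1.86816195e+02  3.09004081e-01] 17.70462971362789 [ 2.4 -1.  -0.9 -1.  -1.7  2.   0.1  0.7 -0.2  0.2]
bar [ 473.30633707 -226.35050026  136.        ]
[array([604., 199., 225.]), array([601.,  57., 315.]), array([599.,  29., 223.])]
```

Call:
send_rows(force=30, targets=[{"grip":-0.15,"delta_pos":[0.001,-0.007,-0.03],"rotation":[0,0,0]},{"grip":-0.15,"delta_pos":[0,0,-0.04],"rotation":[0,0,0]},{"grip":-0.15,"delta_pos":[0,0,-0.04],"rotation":[0,0,0]},{"grip":-0.15,"delta_pos":[0,0,-0.04],"rotation":[0,0,0]},{"grip":-0.15,"delta_pos":[0,0,-0.02],"rotation":[0,0,0]},{"grip":-0.15,"delta_pos":[0,0,-0.02],"rotation":[0,0,0]},{"grip":-0.15,"delta_pos":[0,0,-0.02],"rotation":[0,0,0]},{"grip":-0.15,"delta_pos":[0,0,-0.014],"rotation":[0,0,0]},{"grip":-0.15,"delta_pos":[0,0,0],"rotation":[0,0,0]},{"grip":-0.15,"delta_pos":[0,0,0],"rotation":[0,0,0]}])

```text
time_s: 9.6
tool_pos: [472.9, -226.2, 138.3]
tool_rot: [179.9, 0.0, 108.2]
force: [-0.8, -0.0, 0.7]
grip_width: 0.425
finger_force: 0.0
```

Call:
send_rows(targets=[{"grip":-1,"delta_pos":[0,0,0],"rotation":[0,0,0]},{"grip":-1,"delta_pos":[0,0,0],"rotation":[0,0,0]},{"grip":-1,"delta_pos":[0,0,0],"rotation":[0,0,0]},{"grip":-1,"delta_pos":[0,0,0],"rotation":[0,0,0]},{"grip":-1,"delta_pos":[0,0,0],"rotation":[0,0,0]},{"grip":-1,"delta_pos":[0,0,0],"rotation":[0,0,0]},{"grip":-1,"delta_pos":[0,0,0],"rotation":[0,0,0]},{"grip":-1,"delta_pos":[0,0,0],"rotation":[0,0,0]}])

```text
time_s: 10.4
tool_pos: [471.3, -226.6, 137.8]
tool_rot: [-179.9, 0.0, 108.2]
force: [-3.0, -1.6, 5.2]
grip_width: 0.13
finger_force: 30.0
```

```bash
python3 -c "
import numpy as np
t=np.deg2rad(np.linspace(0,50,19));x=-(210*np.cos(t)-6*np.sin(t));z=210*np.sin(t)+6*np.cos(t)
y=np.deg2rad(17.8);p=np.c_[(x-x[0])*np.cos(y),(x-x[0])*np.sin(y),z-6];print(p[-1]);print(np.diff(np.round(p),axis=0).tolist())"
```

```text
[ 75.799848    24.33666876 158.72605871]
[[1.0, 0.0, 10.0], [0.0, 0.0, 10.0], [2.0, 1.0, 10.0], [2.0, 1.0, 10.0], [2.0, 0.0, 10.0], [3.0, 1.0, 10.0], [3.0, 1.0, 10.0], [4.0, 1.0, 9.0], [4.0, 2.0, 9.0], [5.0, 1.0, 9.0], [5.0, 2.0, 9.0], [5.0, 2.0, 8.0], [6.0, 1.0, 9.0], [6.0, 2.0, 8.0], [6.0, 2.0, 7.0], [7.0, 3.0, 7.0], [7.0, 2.0, 7.0], [8.0, 2.0, 7.0]]
```

Call:
send_rows(targets=[{"grip":-1,"delta_pos":[0.001,0,0.01],"rotation":[0,0,0]},{"grip":-1,"delta_pos":[0,0,0.01],"rotation":[0,0,0]},{"grip":-1,"delta_pos":[0.002,0.001,0.01],"rotation":[0,0,0]},{"grip":-1,"delta_pos":[0.002,0.001,0.01],"rotation":[0,0,0]},{"grip":-1,"delta_pos":[0.002,0,0.01],"rotation":[0,0,0]},{"grip":-1,"delta_pos":[0.003,0.001,0.01],"rotation":[0,0,0]},{"grip":-1,"delta_pos":[0.003,0.001,0.01],"rotation":[0,0,0]},{"grip":-1,"delta_pos":[0.004,0.001,0.009],"rotation":[0,0,0]},{"grip":-1,"delta_pos":[0,0,0],"rotation":[0,0,0]}])

```text
time_s: 11.3
tool_pos: [488.1, -221.4, 218.0]
tool_rot: [-179.8, 0.0, 108.2]
force: [-7.6, -2.4, 0.2]
grip_width: 0.124
finger_force: 30.0
```

Call:
send_rows(targets=[{"grip":-1,"delta_pos":[0.004,0.002,0.009],"rotation":[0,0,0]},{"grip":-1,"delta_pos":[0.005,0.001,0.009],"rotation":[0,0,0]},{"grip":-1,"delta_pos":[0.005,0.002,0.009],"rotation":[0,0,0]},{"grip":-1,"delta_pos":[0.005,0.002,0.008],"rotation":[0,0,0]},{"grip":-1,"delta_pos":[0.006,0.001,0.009],"rotation":[0,0,0]},{"grip":-1,"delta_pos":[0.006,0.002,0.008],"rotation":[0,0,0]},{"grip":-1,"delta_pos":[0.006,0.002,0.007],"rotation":[0,0,0]},{"grip":-1,"delta_pos":[0.007,0.003,0.007],"rotation":[0,0,0]},{"grip":-1,"delta_pos":[0.007,0.002,0.007],"rotation":[0,0,0]},{"grip":-1,"delta_pos":[0.008,0.002,0.007],"rotation":[0,0,0]},{"grip":-1,"delta_pos":[0,0,0],"rotation":[0,0,0]},{"grip":-1,"delta_pos":[0,0,0],"rotation":[0,0,0]}])

```text
time_s: 12.5
tool_pos: [546.8, -203.1, 300.0]
tool_rot: [-179.8, 0.1, 108.1]
force: [-12.6, -3.0, 12.1]
grip_width: 0.129
finger_force: 30.0
```

```bash
python3 - <<'E'
from h import *
import cv2
o=observe();print(o["tool_pos"],o["tool_rot"],o["force"],o["grip_width"])
# predicted bar angle from TCP: along-hinge-normal distance and height
y=np.deg2rad(17.8);e=np.array([np.cos(y),np.sin(y)])
h=np.array([596.3,-185.5])+80*e
s=(h-o["tool_pos"][:2])@e; z=o["tool_pos"][2]-3-130
print("r",np.hypot(s,z),"ang",np.rad2deg(np.arctan2(z,s)-np.arctan2(6,210)))
a=cv2.resize(camera("scene")[150:300,100:300,::-1],(800,600),interpolation=cv2.INTER_CUBIC)
cv2.imwrite("pics/s4.png",a)
E
```

```text
[ 546.84870237 -203.0565461   299.97693971] [-1.79784169e+02  1.48652422e-01  1.08139608e+02] [-12.64206973  -3.04466094  12.10744982] 0.12868830141085255
r 213.13038857805856 ang 49.940944219464036
```

View pics/s4.png

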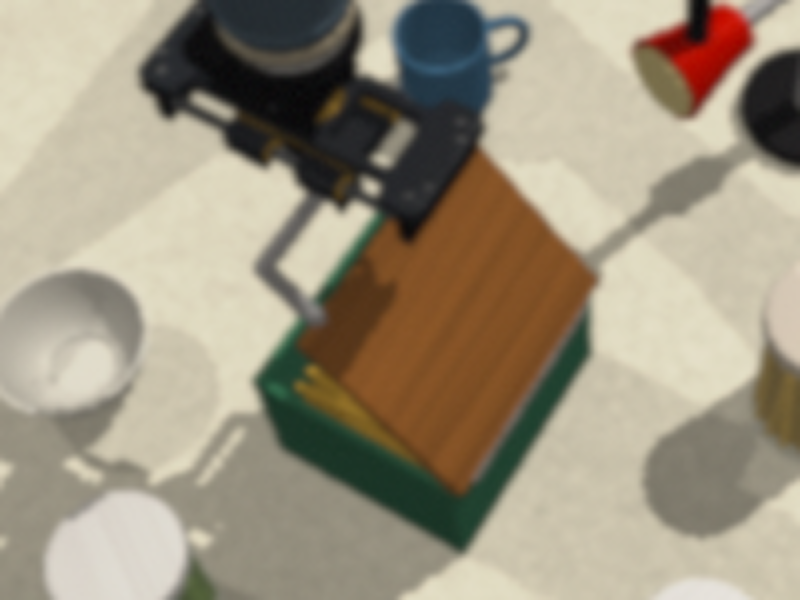

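Scene crop: lid open with the gripper on the bar; lid top corners near (300,345), (480,150), (597,281), (460,493), bar's right corner (262,268); lamp mouth faces the bin. I'll ease the push along the lid, then check the angle from the image.

Call:
send_rows(targets=[{"grip":-1,"delta_pos":[-0.002,-0.0005,0.002],"rotation":[0,0,0]},{"grip":-1,"delta_pos":[0,0,0],"rotation":[0,0,0]},{"grip":-1,"delta_pos":[0,0,0],"rotation":[0,0,0]}])

```text
time_s: 12.85
tool_pos: [546.1, -203.2, 299.5]
tool_rot: [-180.0, 0.1, 108.2]
force: [-4.7, -2.7, 2.9]
grip_width: 0.127
finger_force: 30.0
```

```bash
python3 - <<'E'
from h import *
uv=(np.array([[300,345],[480,150],[597,281],[460,493],[262,268]])+.5)/4-.5+[100,150]
# hinge frame: x toward back
loc=np.array([[-160,-90,12],[-160,90,12],[0,90,12],[0,-90,12],[-210,-70,6]],float)
def X(p):
    t=p[3];c,s=np.cos(t),np.sin(t);x=loc[:,0]*c+loc[:,2]*s;z=-loc[:,0]*s+loc[:,2]*c
    cy,sy=np.cos(p[2]),np.sin(p[2]);x=x+80
    return np.c_[p[0]+x*cy-loc[:,1]*sy,p[1]+x*sy+loc[:,1]*cy,z+130]
p0=np.array([596.3,-185.5,np.deg2rad(17.8),np.deg2rad(50)])
e=lambda p:(proj("scene",X(p))-uv).ravel()
f=lambda p:np.r_[e(p),(p-p0)[:2]/3,(p-p0)[2]/.015]
r=least_squares(f,p0);print(r.x,np.rad2deg(r.x[2:]),e(r.x).round(1),e(p0).round(1))
E
```

```text
[ 5.95892995e+02 -1.87199325e+02  2.86500132e-01  9.04193958e-01] [16.41524839 51.80649767] [ 1.1  1.1 -2.4 -5.4  1.1  1.1 -0.6  2.2  1.2  0.3] [ 1.2  1.  -3.9 -6.1  1.3 -0.2  1.1  1.6  0.6  0.4]
```

```bash
python3 - <<'E'
from h import *
uv=(np.array([[300,345],[597,281],[460,493],[262,268]])+.5)/4-.5+[100,150]
loc=np.array([[-160,-90,12],[0,90,12],[0,-90,12],[-210,-70,6]],float)
def X(p):
    t=p[3];c,s=np.cos(t),np.sin(t);x=loc[:,0]*c+loc[:,2]*s+80;z=-loc[:,0]*s+loc[:,2]*c
    cy,sy=np.cos(p[2]),np.sin(p[2])
    return np.c_[p[0]+x*cy-loc[:,1]*sy,p[1]+x*sy+loc[:,1]*cy,z+130]
p0=np.array([596.3,-185.5,np.deg2rad(17.8),np.deg2rad(50)])
e=lambda p:(proj("scene",X(p))-uv).ravel()
r=least_squares(lambda p:np.r_[e(p),(p-p0)[:2]/3,(p-p0)[2]/.015],p0);print(np.rad2deg(r.x[2:]),e(r.x).round(1))
o=observe();print(o["tool_pos"],o["joint_velocities"].round(2),o["force"])
E
```

```text
[17.63831101 49.97528594] [ 0.3  0.3  0.6 -0.6  0.1  1.  -0.3 -0.3]
[ 546.13547887 -203.22452056  299.52919403] [-0.03  0.1   0.17  0.23 -0.03  0.3   0.01] [-4.72774119 -2.67625766  2.91088747]
```

The lid is at 50.0° and still, so I'll let it settle briefly and hand in.

Call:
send_rows(targets=[{"grip":-1,"delta_pos":[0,0,0],"rotation":[0,0,0]},{"grip":-1,"delta_pos":[0,0,0],"rotation":[0,0,0]},{"grip":-1,"delta_pos":[0,0,0],"rotation":[0,0,0]},{"grip":-1,"delta_pos":[0,0,0],"rotation":[0,0,0]},{"grip":-1,"delta_pos":[0,0,0],"rotation":[0,0,0]}])

```text
time_s: 13.35
tool_pos: [545.9, -203.3, 299.4]
tool_rot: [-179.9, 0.1, 108.2]
force: [-4.9, -3.4, 4.1]
grip_width: 0.125
finger_force: 30.0
```

```bash
python3 -c "
from station import *
o=observe();print(o['tool_pos'],o['force']);print(close_job())"
```

```text
[ 545.94488273 -203.30542288  299.37023119] [-4.89479374 -3.4344057   4.11672534]
the job is handed in; nothing more can be done
None
```

The job is handed in at 13.4 s: the lamp was swung to the middle of the bin and released with the lid shut, and the lid is now held still by its bar at about 50° (measured from the scene image); I left the jars, mug and bowl alone.

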